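# Press and slide two test panels under the hold-down springs of a drawdown bed

## Task

Load the drawdown bed for a side-by-side coating test: with the fingertips on top of each grey test panel, press it down hard onto the channel floor and slide it along its channel, under the leaf spring, until it is fully home against the end stop. Do both panels, in either order; do not grasp or lift them, let the panels themselves raise the springs, and leave everything else on the bench where it is. Finish with the hand clear and both panels lying flat, held by their springs.

Things in the scene. Friction and masses are not known exactly. Their poses are not given: they have to be found in the camera images.
- bed: two-lane drawdown bed, aluminium, fixed to the bench, 294 x 193 mm. Origin: centre of its underside; +x runs along the channels towards the springs (the way to slide), +y to the left lane. Guide rails and the 42 mm ledge closing the channels' near end are 20 mm above the bench, the stop bar (face at x 117 mm) 24 mm, the spring block with its screws (x 127 to 147 mm) 45 mm
- deck: dark steel floor of both channels, fixed in the bed; same frame as the bed. Floor surface 16 mm above the bench. Two channels, centre lines at y = +45.5 and -45.5 mm, each 77.5 mm wide and 222 mm long (x -105 to +117 mm), rails 4 mm high beside them
- panel_left: grey fibre-cement test panel, loose in the left (+y) channel: 150 (x) x 75 x 6 mm, 0.11 kg. Origin: centre of its underside; x axis along the channel. Its top is 22 mm above the bench, 2 mm proud of the rails. Starts 55 to 68 mm short of the stop, not yet touching the spring, with 4 to 17 mm free behind it, too little for a finger. Friction on the coated floor about 0.2
- stop_left (a point): middle of the left channel's stop face at floor height (16 mm above the bench), axes as the bed's. With the panel fully home its origin is 75 mm behind this point (x = -75 mm)
- spring_left (a joint): lift of the left leaf spring in rad: 0 free, about 0.08 with the panel under it. Lifting it takes the panel some 6 to 10 N along the channel, besides floor friction; it then bears on the panel with about 7 N. Fingertips that drag the panel by friction must press on its top with some 12 to 20 N, or they slip
- lip_left (a point): end of the left leaf spring's upturned lip. Steel leaf 40 mm wide, rooted on the spring block 36 mm above the bench; it slopes down towards the near end to a bend 34 mm before the stop, 3 mm above the floor when free, then up to this lip, 60 mm before the stop and 11 mm above the floor. The panel pushed in under the lip raises the leaf
- panel_right: grey fibre-cement test panel, loose in the right (-y) channel: 150 (x) x 75 x 6 mm, 0.11 kg. Origin: centre of its underside; x axis along the channel. Its top is 22 mm above the bench, 2 mm proud of the rails. Starts 55 to 68 mm short of the stop, not yet touching the spring, with 4 to 17 mm free behind it, too little for a finger. Friction on the coated floor about 0.2
- stop_right (a point): middle of the right channel's stop face at floor height (16 mm above the bench), axes as the bed's. With the panel fully home its origin is 75 mm behind this point (x = -75 mm)
- spring_right (a joint): lift of the right leaf spring in rad: 0 free, about 0.08 with the panel under it. Lifting it takes the panel some 6 to 10 N along the channel, besides floor friction; it then bears on the panel with about 7 N. Fingertips that drag the panel by friction must press on its top with some 12 to 20 N, or they slip
- lip_right (a point): end of the right leaf spring's upturned lip. Steel leaf 40 mm wide, rooted on the spring block 36 mm above the bench; it slopes down towards the near end to a bend 34 mm before the stop, 3 mm above the floor when free, then up to this lip, 60 mm before the stop and 11 mm above the floor. The panel pushed in under the lip raises the leaf
- applicator: film applicator frame parked on the bed's near ledge: steel, 34 x 100 x 30 mm. Not part of the job; leave it
- beaker: empty glass beaker, 70 mm across, 92 mm tall. Not part of the job; leave it
- jar: white lidded sample jar, 60 mm across, 68 mm tall. Not part of the job; leave it
- tin: steel sample tin, 72 mm across, 80 mm tall. Not part of the job; leave it
- spatula: spatula lying on the bench. Not part of the job; leave it
- wire_bar: wire-wound bar lying on the bench: 10 mm steel rod with black square grips, 300 mm long, 16 mm high. Not part of the job; leave it
- comb_gauge: flat six-sided steel film gauge lying on the bench, 52 mm across, 6 mm thick. Not part of the job; leave it
Mind the look-alikes: they are no part of the job. What is shaped like the panel_left but black or purple is not meant.

How it is judged:
By the outcome, as a careful person would: the job done as asked, in the order asked, and still so for the second after the job is handed in, with the robot touching nothing.
It also fails if it takes over 51 s, if anything falls off the work surface, if the arm or the gripper's body presses on something with over 40 N, if the wrist force passes 120 N, or if a joint passes its speed limit or range.

## Robot

A 6-joint arm with a two-finger parallel gripper is mounted at the origin on the work surface. World frame = base frame: x ahead of the robot, y to its left, z up, the work surface at z = 0. Lengths are in m, angles in rad, forces in N, time in s.
With the tool pointing down it reaches from about 0.225 to 0.725 m from the base axis. Payload 3.1 kg.
Tool frame: the origin (TCP) lies on the centre line of the jaws, within the pads' length; the fingertips stand 19 mm ahead of it and the grasp point (between the pads) is the TCP (manip.nose_length is the distance from the TCP to the fingertips, in m); x points along the fingers, y is the direction in which the jaws open and shut, and the axes are right-handed (so a half turn about x gives the same grasp; the last joint's range is limited). The gripper opens to 85 mm and grips with 20 to 120 N. Pads are 22 mm wide; open, the fingers measure 114 mm over their backs; the gripper's body (76 mm by 85 mm) begins 54 mm behind the grasp point. The pads swing forward as they close: fully open they stand 13 mm farther back than shut.
Start: joints at [1.144, 0.048, 0.099, 1.622, 0, 1.443], TCP at [0.155, 0.502, 0.25] pointing down, gripper open.
Joint ranges: [-2.91, 2.91], [-0.99, 1.94], [-1.21, 1.42], [-2.12, 2.29], [-1.49, 1.47], [-3.14, 3.14]. Speed limits (rad/s): [2.79, 2.79, 3.14, 3.14, 3.14, 3.14].

## Interface

Orientations are given as a unit quaternion [x, y, z, w].
In Python, from station import status, optics, manip gives the robot as it stands. The module is installed in compiled form; this text tells all that it offers.
- The arm moves only by the tool move_arm, never from a script. Its arguments are lists of equal length, an entry for each row: "translation": the shift along the world's x, y, z normalised to -1 to 1, where 1 is 15 cm, a list of three; "angular": the turn, a rotation vector about the world's x, y, z normalised to -1 to 1, where 1 is 180 degrees, a list of three; "jaw": the opening, from -1 (shut) to 1 (fully open). A call has 1 to 12 rows; each row shifts and turns the commanded pose from where the row before left it; what a row does not reach is not made up. A row lasts 1/12 s, in which the tool goes at most 41.7 mm and 7.16 degrees, less where a joint would pass 70% of its speed; a pose out of reach is approached as far as the arm can. A call with a number of a shift or a turn outside -1 to 1 is refused whole. A call with a gripper value outside its range is refused whole. The fingers move at their own pace and stop on an object; the grip force is fixed at half the most. Time passes only in rows, so rows that do not move let the fingers close. It gives the time, the measured TCP pose, the force and the opening at its end, in the units of the state.
- status.sense(): the state, without advancing time (a new reading comes with each control period).
- optics.get_image(name): name is "scene" or "top"; returns (picture, depth): 384x512x3 uint8, red, green, blue; 384x512 float32, m along the optical axis (not along the pixel's ray), 0 where there is no reading.
- optics.get_calibration(name): a dict with "mtx" (3x3 intrinsics, pixels), "k1" (the pictures are not rectified: a ray, as slopes to the right and down, at radius r is drawn at 1 + k1 r^2 times it, then the intrinsics apply), "origin" and "rotation" of the camera in the world. Camera axes: x right, y down, z forward; pixel columns grow to the right and rows downward; lengths in m; the calibration is good to about 2 mm. A picture is of the moment at which its call begins. get_calibration takes no time and is no camera call.
- manip.hand_in(): hands the job in, once; it reports no verdict.
The state is a dict: "time_s": time; "q": joint angles; "joint_vel": joint speeds; "joint_torque": joint torques, N m; "position": TCP position; "tool_rot": TCP orientation; "contact_force": force on the tool from outside, world axes, zero at the start; "wrist_torque": the same for the moment, N m; "gripper_width": finger opening in m.
Only numpy, scipy, OpenCV 4.12 (cv2) and the standard library are available. Lean on these libraries where they do the work, as an engineer would, in place of code of your own. Each camera call takes 0.05 s, during which the arm holds its last target.

## Working session

There is one attempt and no reset: what is moved stays moved. The work goes in short steps, Python scripts to look and compute and a tool call to move; the robot and the scene stay as the last step left them, time stands still between calls to the robot, and variables do not carry over. Pictures are saved under pics/ and viewed, and the job is handed in when it is done.

Besides the shell and the picture viewer there is one more tool, called after "Call:" as name(argument=value, ...) on one line, values as JSON. move_arm: Moves the arm, as the interface text tells. Its arguments: {"type":"object","properties":{"translation":{"type":"array","items":{"type":"array","items":{"type":"number"}}},"angular":{"type":"array","items":{"type":"array","items":{"type":"number"}}},"jaw":{"type":"array","items":{"type":"number"}}},"required":["translation","angular","jaw"]}

```bash
mkdir -p pics
python3 - <<'E'
from station import status, optics, manip
import cv2,numpy as np
s=status.sense()
for k in s: print(k,np.round(s[k],4))
print(manip.nose_length)
for n in ("scene","top"):
    p,d=optics.get_image(n); np.savez(f"{n}0.npz",p=p,d=d)
    cv2.imwrite(f"pics/{n}0.png",p[:,:,::-1])
    print(n,optics.get_calibration(n))
E
```

```text
time_s 0.0
q [1.1442 0.0487 0.0976 1.622  0.     1.443 ]
joint_vel [ 0.0018  0.0005  0.0008  0.0011  0.0009 -0.0009]
joint_torque [ 2.00000e-04 -3.38784e+01  3.20014e+01  2.03000e-02 -1.00000e-04
 -0.00000e+00]
position [0.1543 0.5012 0.2491]
tool_rot [ 0.1045  0.6995 -0.106   0.699 ]
contact_force [ 1.2132 -0.1975 -0.0218]
wrist_torque [-0.0167  0.0055  0.0213]
gripper_width 0.0853
0.019
scene {'mtx': array([[473.63341491,   0.        , 257.76011589],
       [  0.        , 473.63341491, 185.94988013],
       [  0.        ,   0.        ,   1.        ]]), 'k1': -0.06292697496094056, 'origin': array([1.5995808 , 0.04813433, 0.92497377]), 'rotation': array([ 0.64712442,  0.62178542, -0.31475218, -0.30910182])}
top {'mtx': array([[371.60907717,   0.        , 256.24635336],
       [  0.        , 371.60907717, 194.19387269],
       [  0.        ,   0.        ,   1.        ]]), 'k1': 0.018423870762234503, 'origin': array([0.34095988, 0.05299813, 0.9531752 ]), 'rotation': array([-0.69574927,  0.71345256, -0.0607197 ,  0.05684643])}
```

View pics/top0.png

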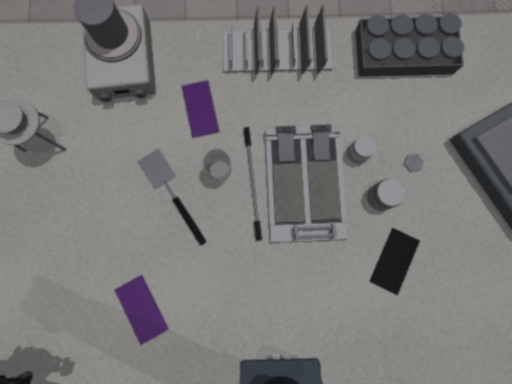

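View pics/scene0.png

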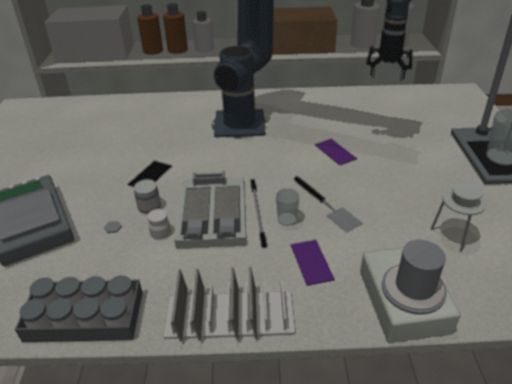

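Top view: the bed spans about x 266-347, y 125-241, with the springs at (286,140) and (321,138) and the panels at about (289,193) and (324,190). The wire bar lies to its left at (252,185), and the jar and tin to its right. Next I'll enlarge this area.

```bash
cat > h.py <<'E'
import numpy as np,cv2
from scipy.spatial.transform import Rotation as R
from station import optics
def ray(n,uv,z):
    c=optics.get_calibration(n);K=c['mtx'];k=c['k1']
    p=(np.atleast_2d(uv)-K[:2,2])/[K[0,0],K[1,1]]
    q=p.copy()
    for _ in range(20): q=p/(1+k*(q**2).sum(1,keepdims=True))
    d=R.from_quat(c['rotation']).apply(np.c_[q,np.ones(len(q))])
    o=c['origin']; return o+d*((z-o[2])/d[:,2])[:,None]
def proj(n,P):
    c=optics.get_calibration(n);K=c['mtx']
    q=R.from_quat(c['rotation']).inv().apply(np.atleast_2d(P)-c['origin']);q=q[:,:2]/q[:,2:]
    q=q*(1+c['k1']*(q**2).sum(1,keepdims=True))
    return q*[K[0,0],K[1,1]]+K[:2,2]
E
python3 - <<'E'
import numpy as np,cv2
p=np.load('top0.npz')['p'][:,:,::-1]
c=p[112:250,225:405]
cv2.imwrite('pics/topz.png',cv2.resize(c,None,fx=4.3,fy=4.3,interpolation=cv2.INTER_CUBIC))
p=np.load('scene0.npz')['p'][:,:,::-1]
c=p[160:255,160:290]
cv2.imwrite('pics/scenez.png',cv2.resize(c,None,fx=6,fy=6,interpolation=cv2.INTER_CUBIC))
from h import *
print(ray('top',[(266,130),(340,125),(347,238),(270,242)],.02))
E
```

```text
[[ 0.66760725  0.01596995  0.02      ]
 [ 0.6764318  -0.17873078  0.02      ]
 [ 0.38121883 -0.17774349  0.02      ]
 [ 0.37605047  0.01466852  0.02      ]]
```

View pics/topz.png

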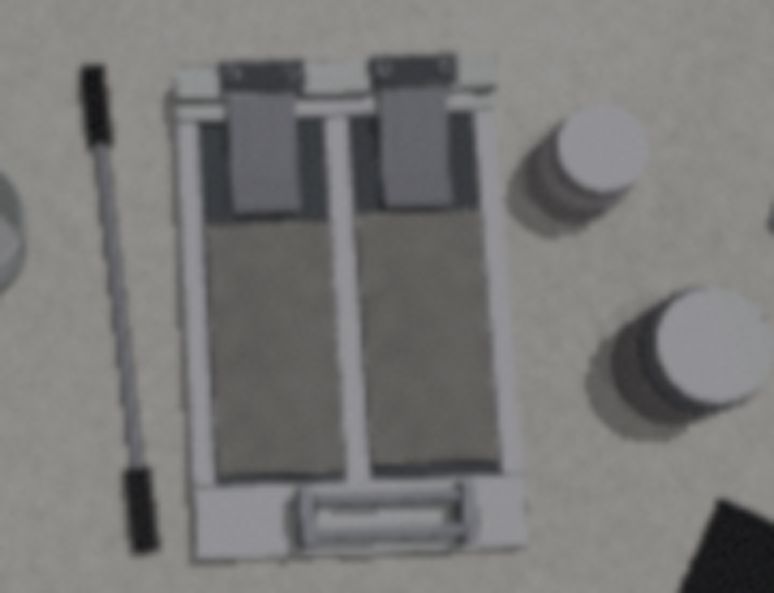

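View pics/scenez.png

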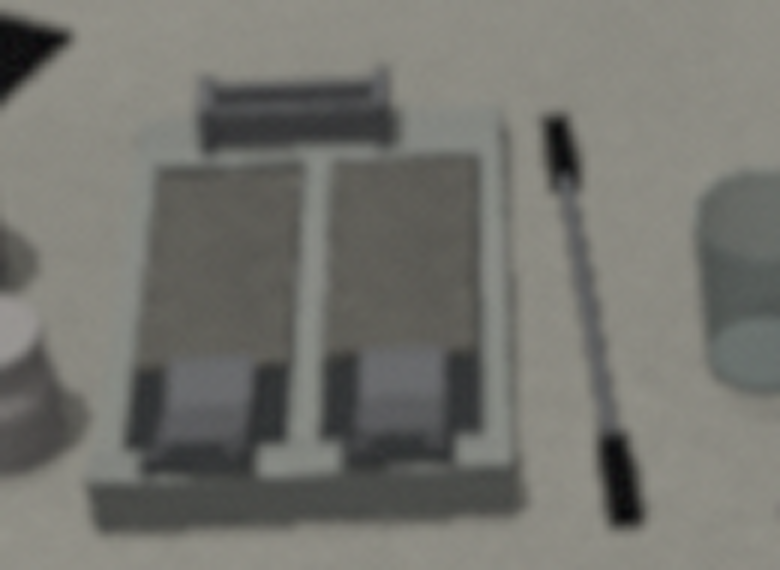

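The enlarged top view shows the left panel at zoomed corners (207,225), (329,220), (344,471), (217,476) and the right one at (357,213), (488,209), (500,459), (371,464). Both lie just short of the spring lips. The applicator stands on the near ledge behind the right panel.

Run:
```python
from h import *
f=lambda a:(np.array(a,float)+.5)/4.3-.5+[225,112]
L=ray('top',f([(207,225),(329,220),(344,471),(217,476)]),.022)[:,:2]
Rr=ray('top',f([(357,213),(488,209),(500,459),(371,464)]),.022)[:,:2]
g=lambda a:(np.array(a,float)+.5)/6-.5+[160,160]
# scene, far edge corners of panels: left panel is at right in scene
SL=ray('scene',g([(332,158),(478,155),(478,352),(328,352)]),.022)[:,:2]
SR=ray('scene',g([(158,168),(303,163),(290,362),(138,366)]),.022)[:,:2]
for n,c in (('L',L),('R',Rr),('sL',SL),('sR',SR)):
    print(n,c.mean(0).round(4),[round(np.linalg.norm(c[i]-c[(i+1)%4]),4) for i in range(4)])
for c in (L,Rr):
    d=(c[0]-c[3]+c[1]-c[2]);e=c[0]-c[1]+c[3]-c[2];print(np.degrees(np.arctan2(d[1],d[0])),np.degrees(np.arctan2(-e[0],e[1])))
bed=ray('top',f([(195,558),(527,547)]),.02)[:,:2]
rails=ray('top',f([(180,110),(195,485)]),.02)[:,:2]; r2=ray('top',f([(492,108),(524,547)]),.02)[:,:2]
mid=ray('top',f([(336,118),(357,478)]),.02)[:,:2]
for n,a,b in(('near edge',*bed),('lrail',*rails),('rrail',*r2),('mid',*mid)):
    d=b-a;print(n,a,b,np.degrees(np.arctan2(d[1],d[0])),np.linalg.norm(d))
stop=ray('top',f([(200,121),(326,117),(352,116),(474,111)]),.016)[:,:2]; print('stop floor z',stop)
stop=ray('top',f([(200,118),(326,113),(352,112),(474,109)]),.024)[:,:2]; print('stop top',stop)
print('bar',ray('top',f([(92,65),(143,552)]),.01))
print('applic',ray('top',f([(290,492),(478,490),(478,540),(290,545)]),.045))
d=np.load('top0.npz')['d'];print(d[160:230:10,280:330:8].round(4))
```

```text
L [ 0.5005 -0.036 ] [np.float64(0.0732), np.float64(0.1508), np.float64(0.0742), np.float64(0.1506)]
R [ 0.5053 -0.1278] [np.float64(0.0787), np.float64(0.1505), np.float64(0.0755), np.float64(0.151)]
sL [ 0.4989 -0.0338] [np.float64(0.0763), np.float64(0.1548), np.float64(0.0721), np.float64(0.1529)]
sR [ 0.502  -0.1245] [np.float64(0.0758), np.float64(0.1557), np.float64(0.0729), np.float64(0.155)]
0.5345577918810154 0.9107795790879503
-0.26688742001287685 0.5822443135077717
near edge [0.3775758  0.01470713] [ 0.3791642  -0.17804094] -89.52784564183602 0.192754618396679
lrail [0.64796549 0.01530531] [0.4198757  0.01336722] -179.51316740473945 0.22809802513962527
rrail [ 0.64448515 -0.17424574] [ 0.37920623 -0.17630321] -179.55562972904235 0.2652869007449965
mid [ 0.64057312 -0.0792355 ] [ 0.42161291 -0.08144542] -179.42174509686774 0.21897136015100513
stop floor z [[ 0.64201278  0.00316331]
 [ 0.64264299 -0.07373545]
 [ 0.64287947 -0.08961348]
 [ 0.64416525 -0.16413721]]
stop top [[ 0.64132598  0.00352875]
 [ 0.64258014 -0.07276542]
 [ 0.6428149  -0.08851449]
 [ 0.64283371 -0.16235827]]
bar [[0.68142957 0.06831928 0.01      ]
 [0.38222411 0.04466396 0.01      ]]
applic [[ 0.41244111 -0.03940541  0.045     ]
 [ 0.41094458 -0.14620524  0.045     ]
 [ 0.38273585 -0.14446425  0.045     ]
 [ 0.38253969 -0.0381566   0.045     ]]
[[0.9559 0.9562 0.968  0.9627 0.9689 0.9668 0.9687]
 [0.9564 0.9576 0.9535 0.9575 0.956  0.9559 0.9553]
 [0.9498 0.9501 0.9503 0.9556 0.9537 0.9458 0.9513]
 [0.9479 0.946  0.9449 0.9474 0.9468 0.947  0.9483]
 [0.9432 0.9433 0.9468 0.9436 0.9448 0.9414 0.9406]
 [0.9365 0.9411 0.9385 0.937  0.9394 0.9385 0.9391]
 [0.9314 0.9353 0.9347 0.9345 0.9401 0.9398 0.9431]]
```

Run:
```python
from h import *
from station import status
s=status.sense();r=R.from_quat(s['tool_rot']);print(r.as_matrix().round(4),s['position'])
for yaw in (0.5,):
  for sg in (1,-1):
    a=np.radians(yaw+ (90 if sg>0 else -90))
    y=np.array([np.cos(a),np.sin(a),0]);x=np.array([0,0,-1.]);T=R.from_matrix(np.c_[x,y,np.cross(x,y)])
    print(sg,np.degrees((T*r.inv()).as_rotvec()))
```

```text
[[-9.000e-04  2.943e-01  9.557e-01]
 [-2.000e-03  9.557e-01 -2.943e-01]
 [-1.000e+00 -2.200e-03 -3.000e-04]] [0.15432509 0.50125384 0.24921469]
1 [ 0.12087522 -0.03381874 17.61744726]
-1 [-4.83041855e-02 -1.72649229e-01 -1.62382457e+02]
```

Call:
move_arm(translation=[[0.1,-0.18,0],[0.1,-0.18,0],[0.1,-0.18,0],[0.1,-0.18,0],[0.1,-0.18,0],[0.1,-0.18,0],[0.1,-0.18,0],[0.1,-0.18,0],[0.1,-0.18,0],[0.1,-0.18,0],[0.1,-0.18,0],[0.1,-0.18,0]], angular=[[0,0,0.00815],[0,0,0.00815],[0,0,0.00815],[0,0,0.00815],[0,0,0.00815],[0,0,0.00815],[0,0,0.00815],[0,0,0.00815],[0,0,0.00815],[0,0,0.00815],[0,0,0.00815],[0,0,0.00815]], jaw=[-1,-1,-1,-1,-1,-1,-1,-1,-1,-1,-1,-1])

```text
time_s: 1.1
position: [0.3347, 0.1763, 0.2499]
tool_rot: [-0.004, 0.707, 0.003, 0.707]
contact_force: [0.3, 0.2, -0.3]
gripper_width: -0.0002
```

Call:
move_arm(translation=[[0.121,-0.176,0],[0.121,-0.176,0],[0.121,-0.176,0],[0.121,-0.176,0],[0.121,-0.176,0],[0.121,-0.176,0],[0.121,-0.176,0],[0.121,-0.176,0],[0,0,-0.2],[0,0,-0.2],[0,0,-0.2],[0,0,-0.2]], angular=[[0,0,0],[0,0,0],[0,0,0],[0,0,0],[0,0,0],[0,0,0],[0,0,0],[0,0,0],[0,0,0],[0,0,0],[0,0,0],[0,0,0]], jaw=[-1,-1,-1,-1,-1,-1,-1,-1,-1,-1,-1,-1])

```text
time_s: 2.1
position: [0.4795, -0.0338, 0.1286]
tool_rot: [-0.003, 0.707, 0.003, 0.707]
contact_force: [1.5, 0.2, -0.6]
gripper_width: -0.0001
```

Call:
move_arm(translation=[[0,0,-0.1],[0,0,-0.1],[0,0,-0.1],[0,0,-0.1],[0,0,-0.06],[0,0,0]], angular=[[0,0,0],[0,0,0],[0,0,0],[0,0,0],[0,0,0],[0,0,0]], jaw=[-1,-1,-1,-1,-1,-1])

```text
time_s: 2.6
position: [0.4773, -0.033, 0.0584]
tool_rot: [-0.003, 0.709, 0.003, 0.705]
contact_force: [-0.5, -0.8, -0.6]
gripper_width: -0.0002
```

Run:
```python
from h import *
p,d=optics.get_image('scene');c=p[110:255,150:300,::-1]
cv2.imwrite('pics/s1.png',cv2.resize(c,None,fx=4,fy=4,interpolation=cv2.INTER_CUBIC))
from station import status
print({k:np.round(v,4) for k,v in status.sense().items() if k in('position','contact_force','tool_rot','time_s')})
```

```text
{'time_s': np.float64(2.65), 'position': array([ 0.4784, -0.0332,  0.0599]), 'tool_rot': array([-0.0027,  0.7083,  0.0033,  0.7059]), 'contact_force': array([ 0.2251,  0.4367, -0.0658])}
```

View pics/s1.png

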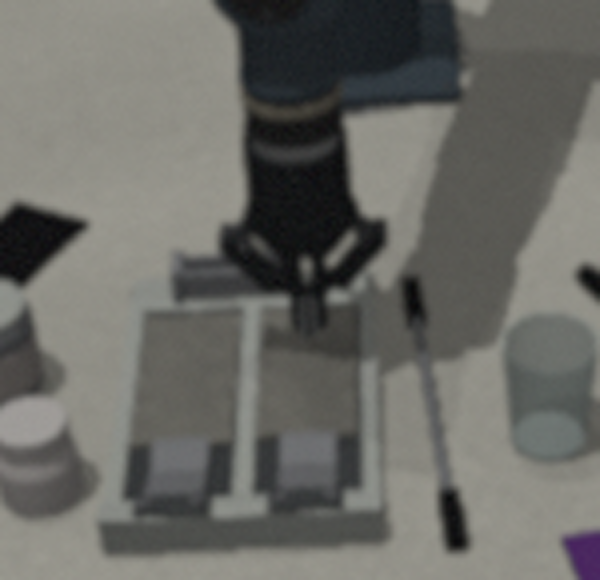

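The shut fingers (tip at about (310,328)) are over the rear-middle of the left panel. Next I'll descend to contact.

Call:
move_arm(translation=[[0,-0.005,-0.05],[0,-0.005,-0.05],[0,0,-0.02],[0,0,-0.01],[0,0,0]], angular=[[0,0,0],[0,0,0],[0,0,0],[0,0,0],[0,0,0]], jaw=[-1,-1,-1,-1,-1])

```text
time_s: 3.07
position: [0.4795, -0.0349, 0.0415]
tool_rot: [-0.003, 0.707, 0.003, 0.707]
contact_force: [0.1, 1.2, -0.1]
gripper_width: -0.0002
```

Call:
move_arm(translation=[[0,0,-0.01],[0,0,0]], angular=[[0,0,0],[0,0,0]], jaw=[-1,-1])

```text
time_s: 3.23
position: [0.4803, -0.0351, 0.0411]
tool_rot: [-0.003, 0.707, 0.003, 0.708]
contact_force: [-0.2, -0.5, 2.0]
gripper_width: -0.0001
```

Call:
move_arm(translation=[[0,0,-0.01],[0,0,0]], angular=[[0,0,0],[0,0,0]], jaw=[-1,-1])

```text
time_s: 3.4
position: [0.481, -0.0352, 0.041]
tool_rot: [-0.003, 0.706, 0.003, 0.708]
contact_force: [-2.3, 0.3, 8.5]
gripper_width: 0.0004
```

Call:
move_arm(translation=[[0,0,-0.01],[0,0,0]], angular=[[0,0,0],[0,0,0]], jaw=[-1,-1])

```text
time_s: 3.57
position: [0.4818, -0.0354, 0.041]
tool_rot: [-0.003, 0.705, 0.003, 0.709]
contact_force: [-3.2, 0.5, 14.5]
gripper_width: -0.0
```

Call:
move_arm(translation=[[0,0,-0.01],[0,0,-0.01],[0,0,0]], angular=[[0,0,0],[0,0,0],[0,0,0]], jaw=[-1,-1,-1])

```text
time_s: 3.82
position: [0.4834, -0.0357, 0.041]
tool_rot: [-0.004, 0.704, 0.002, 0.71]
contact_force: [-5.8, 0.4, 24.7]
gripper_width: 0.0001
```

Call:
move_arm(translation=[[0.03,0,0],[0.03,0,0],[0.03,0,0],[0,0,0]], angular=[[0,0,0],[0,0,0],[0,0,0],[0,0,0]], jaw=[-1,-1,-1,-1])

```text
time_s: 4.15
position: [0.4978, -0.0355, 0.041]
tool_rot: [-0.004, 0.704, 0.003, 0.711]
contact_force: [-3.9, 1.2, 22.3]
gripper_width: 0.0003
```

```bash
cat > look.py <<'E'
from h import *
import sys
from station import status
t=sys.argv[1]
ims=[]
for n,(a,b,c,d) in (('scene',(150,255,155,275)),('top',(112,250,255,360))):
    p,dd=optics.get_image(n);cv2.imwrite(f'pics/{t}_{n}_raw.png',p[:,:,::-1])
    q=p[a:b,c:d,::-1]; f=560/(b-a); ims.append(cv2.resize(q,(int((d-c)*3.3),int((b-a)*3.3)) if 0 else (390,int(390*(b-a)/(d-c))),interpolation=cv2.INTER_CUBIC))
h=max(i.shape[0] for i in ims)
ims=[cv2.copyMakeBorder(i,0,h-i.shape[0],0,0,cv2.BORDER_CONSTANT) for i in ims]
cv2.imwrite(f'pics/{t}.png',np.hstack(ims))
s=status.sense()
print({k:np.round(s[k],4).tolist() for k in('position','contact_force','tool_rot','time_s')})
E
python3 look.py a1
```

```text
{'position': [0.4977, -0.0355, 0.0409], 'contact_force': [-3.1944, 0.1763, 22.5343], 'tool_rot': [-0.0036, 0.7035, 0.0027, 0.7106], 'time_s': 4.25}
```

View pics/a1.png

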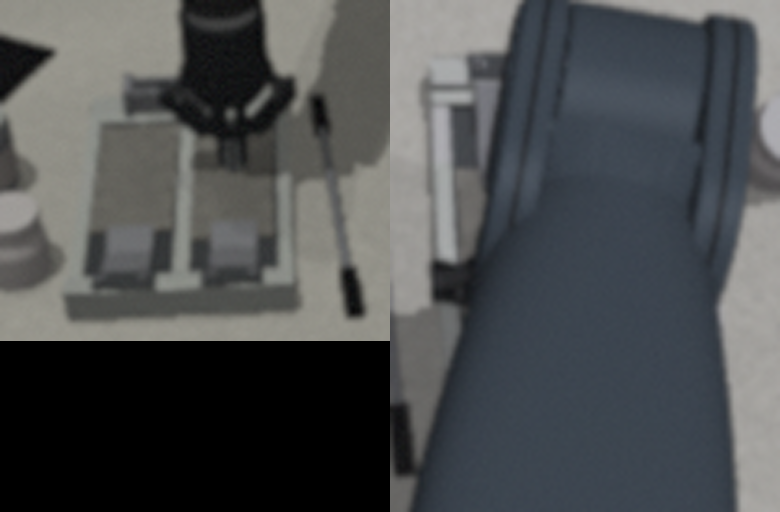

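The panel follows the fingers (front edge now at about y=225 in the scene crop, under the lip). I'll press harder and continue.

Call:
move_arm(translation=[[0.02,0,-0.01],[0.03,0,-0.007],[0.03,0,0],[0.03,0,0],[0,0,0]], angular=[[0,0,0],[0,0,0],[0,0,0],[0,0,0],[0,0,0]], jaw=[-1,-1,-1,-1,-1])

```text
time_s: 4.67
position: [0.5119, -0.0353, 0.0409]
tool_rot: [-0.004, 0.705, 0.003, 0.709]
contact_force: [-12.8, 1.9, 36.9]
gripper_width: 0.0003
```

Call:
move_arm(translation=[[0.03,0,0],[0.03,0,0],[0.03,0,0],[0,0,0]], angular=[[0,0,0],[0,0,0],[0,0,0],[0,0,0]], jaw=[-1,-1,-1,-1])

```text
time_s: 5.0
position: [0.5269, -0.035, 0.0409]
tool_rot: [-0.004, 0.704, 0.003, 0.71]
contact_force: [-10.9, 3.5, 34.0]
gripper_width: -0.0
```

```bash
python3 look.py a2
```

```text
{'position': [0.5269, -0.035, 0.0409], 'contact_force': [-10.622, 2.0982, 33.807], 'tool_rot': [-0.0035, 0.704, 0.003, 0.7102], 'time_s': 5.1}
```

View pics/a2.png

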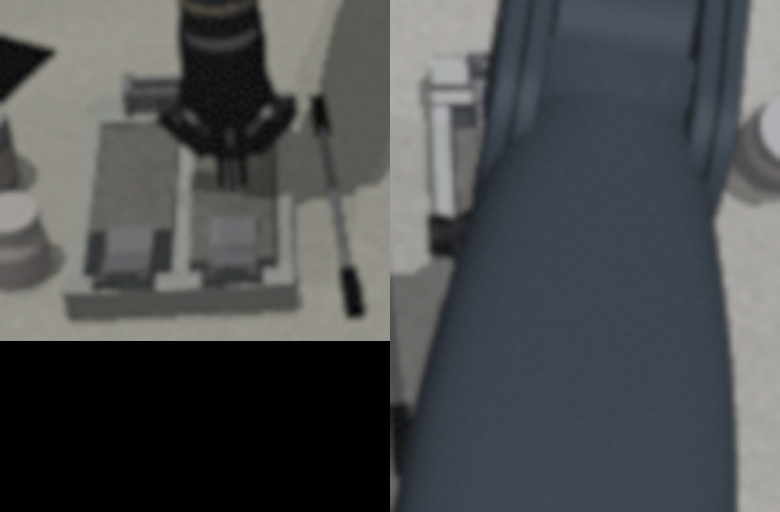

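The spring is raised and the panel front is about 20 mm from the stop. I'll keep going.

Call:
move_arm(translation=[[0.02,0,0.004],[0.03,0,0],[0.03,0,0],[0,0,0]], angular=[[0,0,0],[0,0,0],[0,0,0],[0,0,0]], jaw=[-1,-1,-1,-1])

```text
time_s: 5.43
position: [0.5385, -0.0349, 0.0409]
tool_rot: [-0.003, 0.704, 0.003, 0.71]
contact_force: [-9.9, 2.7, 32.0]
gripper_width: 0.0002
```

Call:
move_arm(translation=[[0.02,0,0],[0.02,0,0],[0,0,0]], angular=[[0,0,0],[0,0,0],[0,0,0]], jaw=[-1,-1,-1])

```text
time_s: 5.68
position: [0.5441, -0.0348, 0.0409]
tool_rot: [-0.003, 0.705, 0.003, 0.71]
contact_force: [-11.2, 4.0, 32.6]
gripper_width: 0.0001
```

Call:
move_arm(translation=[[0.014,0,0],[0.014,0,0],[0,0,0]], angular=[[0,0,0],[0,0,0],[0,0,0]], jaw=[-1,-1,-1])

```text
time_s: 5.93
position: [0.5458, -0.0347, 0.0409]
tool_rot: [-0.003, 0.707, 0.003, 0.708]
contact_force: [-16.7, 2.6, 36.6]
gripper_width: 0.0001
```

Call:
move_arm(translation=[[0.013,0,0.003],[0,0,0]], angular=[[0,0,0],[0,0,0]], jaw=[-1,-1])

```text
time_s: 6.1
position: [0.5459, -0.0347, 0.0409]
tool_rot: [-0.003, 0.708, 0.003, 0.706]
contact_force: [-20.6, 2.8, 37.9]
gripper_width: -0.0
```

```bash
python3 look.py a3
```

```text
{'position': [0.5459, -0.0347, 0.0409], 'contact_force': [-19.3836, 2.6423, 38.0963], 'tool_rot': [-0.0034, 0.7078, 0.003, 0.7064], 'time_s': 6.2}
```

View pics/a3.png

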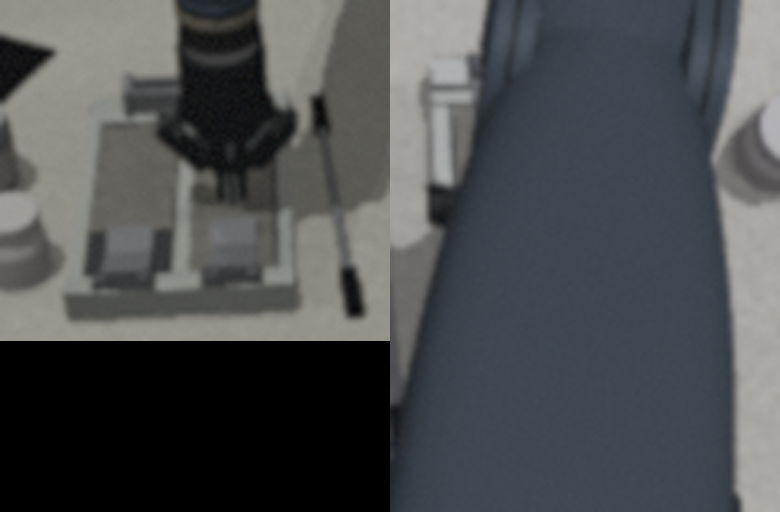

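The position has stalled at 0.5459 while Fx rose to -20 N, so the left panel is home (front edge at the stop, y≈268). I'll lift straight up and go over to the right panel.

Call:
move_arm(translation=[[0,0,0.03],[0,0,0.04],[0,0,0.1],[0,0,0.15],[0,0,0.15],[0,0,0]], angular=[[0,0,0],[0,0,0],[0,0,0],[0,0,0],[0,0,0],[0,0,0]], jaw=[-1,-1,-1,-1,-1,-1])

```text
time_s: 6.7
position: [0.5508, -0.0356, 0.1083]
tool_rot: [-0.004, 0.704, 0.002, 0.71]
contact_force: [1.7, -1.0, 1.7]
gripper_width: 0.0001
```

Call:
move_arm(translation=[[-0.055,-0.076,0],[-0.055,-0.076,0],[-0.055,-0.076,0],[-0.055,-0.076,0],[-0.055,-0.076,0],[-0.055,-0.076,0],[-0.055,-0.076,0],[-0.055,-0.076,0],[0,0,-0.1],[0,0,-0.1],[0,0,-0.1],[0,0,0]], angular=[[0,0,0],[0,0,0],[0,0,0],[0,0,0],[0,0,0],[0,0,0],[0,0,0],[0,0,0],[0,0,0],[0,0,0],[0,0,0],[0,0,0]], jaw=[-1,-1,-1,-1,-1,-1,-1,-1,-1,-1,-1,-1])

```text
time_s: 7.7
position: [0.4769, -0.1259, 0.0535]
tool_rot: [-0.001, 0.71, 0.003, 0.704]
contact_force: [-0.6, -0.7, -0.8]
gripper_width: 0.0
```

```bash
python3 look.py b1
```

```text
{'position': [0.4793, -0.1263, 0.0567], 'contact_force': [0.1615, 0.5014, -0.9064], 'tool_rot': [-0.0021, 0.7084, 0.0031, 0.7058], 'time_s': 7.8}
```

View pics/b1.png

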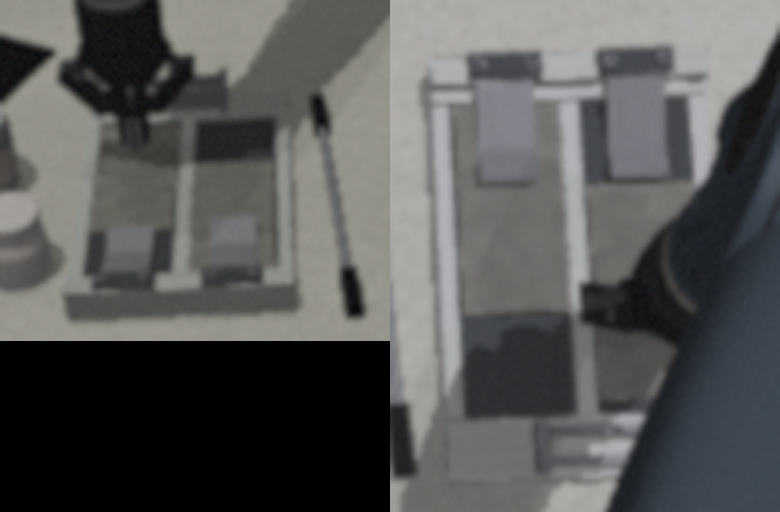

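The left panel now reaches the stop bar (top crop y≈100, no dark gap), and its spring lies on it. The hand is over the right panel at (600,300). I'll lower it.

Call:
move_arm(translation=[[0.01,0,-0.04],[0.01,0,-0.03],[0,0,-0.02],[0,0,-0.01],[0,0,0]], angular=[[0,0,0],[0,0,0],[0,0,0],[0,0,0],[0,0,0]], jaw=[-1,-1,-1,-1,-1])

```text
time_s: 8.22
position: [0.4843, -0.126, 0.043]
tool_rot: [-0.003, 0.707, 0.003, 0.707]
contact_force: [0.4, -0.3, 0.2]
gripper_width: 0.0001
```

Call:
move_arm(translation=[[0,0,-0.01],[0,0,-0.005],[0,0,0]], angular=[[0,0,0],[0,0,0],[0,0,0]], jaw=[-1,-1,-1])

```text
time_s: 8.47
position: [0.4846, -0.1262, 0.0412]
tool_rot: [-0.003, 0.707, 0.003, 0.707]
contact_force: [0.1, -0.1, 0.6]
gripper_width: -0.0002
```

Contact. From here, about 6 mm further down.

Call:
move_arm(translation=[[0,0,-0.01],[0,0,-0.01],[0,0,-0.01],[0,0,-0.007],[0,0,0]], angular=[[0,0,0],[0,0,0],[0,0,0],[0,0,0],[0,0,0]], jaw=[-1,-1,-1,-1,-1])

```text
time_s: 8.88
position: [0.4871, -0.1272, 0.041]
tool_rot: [-0.004, 0.705, 0.002, 0.709]
contact_force: [-3.9, 2.7, 19.4]
gripper_width: -0.0002
```

Call:
move_arm(translation=[[0.02,0,-0.003],[0.03,0,0],[0.03,0,0],[0.03,0,0],[0,0,0]], angular=[[0,0,0],[0,0,0],[0,0,0],[0,0,0],[0,0,0]], jaw=[-1,-1,-1,-1,-1])

```text
time_s: 9.3
position: [0.5041, -0.1271, 0.041]
tool_rot: [-0.004, 0.705, 0.002, 0.71]
contact_force: [-4.4, 2.4, 20.6]
gripper_width: -0.0
```

Call:
move_arm(translation=[[0.02,0,0],[0.03,0,0],[0.03,0,0],[0,0,0]], angular=[[0,0,0],[0,0,0],[0,0,0],[0,0,0]], jaw=[-1,-1,-1,-1])

```text
time_s: 9.63
position: [0.5125, -0.127, 0.041]
tool_rot: [-0.004, 0.707, 0.002, 0.707]
contact_force: [-11.3, 2.1, 26.2]
gripper_width: -0.0001
```

```bash
python3 look.py b2
```

```text
{'position': [0.5131, -0.1269, 0.0409], 'contact_force': [-10.1455, 2.1924, 25.7034], 'tool_rot': [-0.0039, 0.7068, 0.0021, 0.7074], 'time_s': 9.7333}
```

View pics/b2.png

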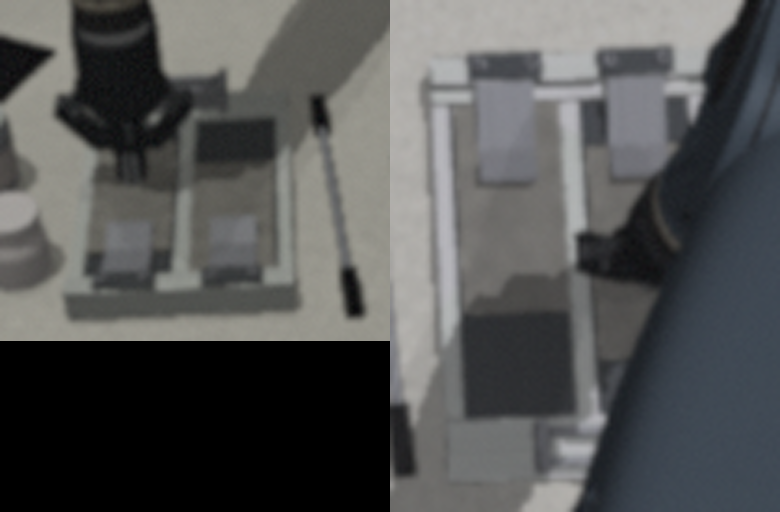

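The right panel is entering under its spring (front edge at about y=250 in the scene crop). Pressing slightly harder, I'll continue.

Call:
move_arm(translation=[[0.02,0,-0.007],[0.03,0,0],[0.03,0,0],[0.03,0,0],[0,0,0]], angular=[[0,0,0],[0,0,0],[0,0,0],[0,0,0],[0,0,0]], jaw=[-1,-1,-1,-1,-1])

```text
time_s: 10.15
position: [0.5313, -0.1267, 0.041]
tool_rot: [-0.004, 0.706, 0.002, 0.709]
contact_force: [-9.3, 3.4, 26.1]
gripper_width: 0.0004
```

Call:
move_arm(translation=[[0.02,0,0],[0.03,0,0],[0.02,0,0],[0.02,0,0],[0,0,0]], angular=[[0,0,0],[0,0,0],[0,0,0],[0,0,0],[0,0,0]], jaw=[-1,-1,-1,-1,-1])

```text
time_s: 10.57
position: [0.5444, -0.1265, 0.0409]
tool_rot: [-0.004, 0.706, 0.003, 0.708]
contact_force: [-10.2, 3.5, 26.3]
gripper_width: -0.0003
```

Call:
move_arm(translation=[[0.014,0,0],[0.014,0,0],[0,0,0]], angular=[[0,0,0],[0,0,0],[0,0,0]], jaw=[-1,-1,-1])

```text
time_s: 10.82
position: [0.5473, -0.1264, 0.0409]
tool_rot: [-0.004, 0.707, 0.003, 0.707]
contact_force: [-12.9, 3.2, 29.4]
gripper_width: -0.0001
```

Call:
move_arm(translation=[[0.014,0,-0.004],[0.014,0,0],[0,0,0]], angular=[[0,0,0],[0,0,0],[0,0,0]], jaw=[-1,-1,-1])

```text
time_s: 11.07
position: [0.5476, -0.1264, 0.0409]
tool_rot: [-0.004, 0.71, 0.002, 0.704]
contact_force: [-22.4, 3.2, 38.2]
gripper_width: 0.0001
```

```bash
python3 look.py b3
```

```text
{'position': [0.5475, -0.1264, 0.0409], 'contact_force': [-22.163, 4.3318, 37.9854], 'tool_rot': [-0.0037, 0.7096, 0.0022, 0.7045], 'time_s': 11.1667}
```

View pics/b3.png

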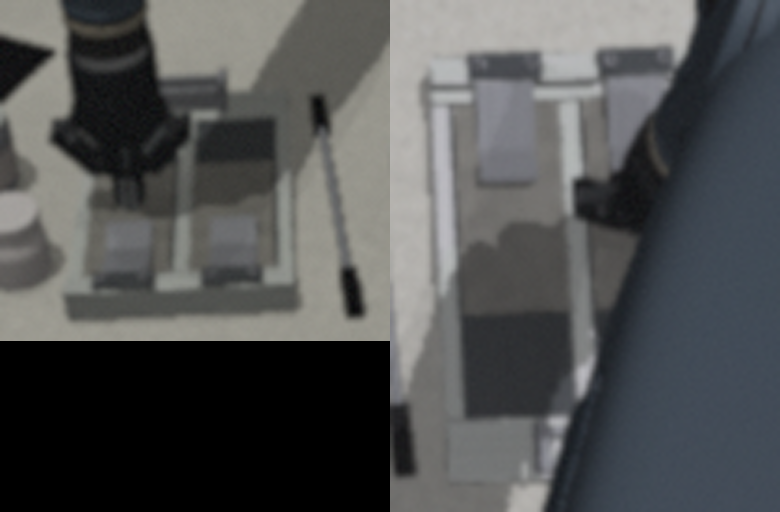

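The right panel has stalled at the stop too (Fx -22 N, no dark gap at the stop end). I'll lift and move clear, back towards the robot's left.

Call:
move_arm(translation=[[0,0,0.03],[0,0,0.04],[0,0,0.1],[0,0,0.2],[0,0,0.2],[0,0,0.2],[0,0,0.2],[0,0,0.2],[0,0.1,0.1],[0,0.2,0.1],[0,0.2,0],[0,0.2,0]], angular=[[0,0,0],[0,0,0],[0,0,0],[0,0,0],[0,0,0],[0,0,0],[0,0,0],[0,0,0],[0,0,0],[0,0,0],[0,0,0],[0,0,0]], jaw=[-1,-1,-1,-1,-1,-1,-1,-1,-1,-1,-1,-1])

```text
time_s: 12.17
position: [0.5524, -0.0205, 0.2404]
tool_rot: [-0.003, 0.706, 0.002, 0.708]
contact_force: [0.4, -0.1, -1.0]
gripper_width: -0.0002
```

Call:
move_arm(translation=[[-0.1,0.2,0],[-0.1,0.2,0],[-0.1,0.2,0],[-0.1,0.2,0],[-0.1,0.2,0],[-0.1,0.2,0],[-0.1,0.2,0],[-0.1,0.2,0],[-0.1,0.2,0],[-0.1,0.2,0],[0,0,0],[0,0,0]], angular=[[0,0,0],[0,0,0],[0,0,0],[0,0,0],[0,0,0],[0,0,0],[0,0,0],[0,0,0],[0,0,0],[0,0,0],[0,0,0],[0,0,0]], jaw=[-1,-1,-1,-1,-1,-1,-1,-1,-1,-1,-1,-1])

```text
time_s: 13.17
position: [0.4006, 0.2802, 0.2386]
tool_rot: [-0.005, 0.707, 0.004, 0.707]
contact_force: [-1.2, -1.1, 0.4]
gripper_width: 0.0003
```

```bash
python3 look.py c1
python3 - <<'E'
import cv2
p=cv2.imread('pics/c1_top_raw.png');cv2.imwrite('pics/c1z.png',cv2.resize(p[112:250,225:405],None,fx=4.3,fy=4.3,interpolation=cv2.INTER_CUBIC))
E
```

```text
{'position': [0.4016, 0.2785, 0.2386], 'contact_force': [-0.599, -0.2443, 0.4654], 'tool_rot': [-0.0033, 0.7071, 0.0028, 0.7071], 'time_s': 13.2667}
```

View pics/c1.png

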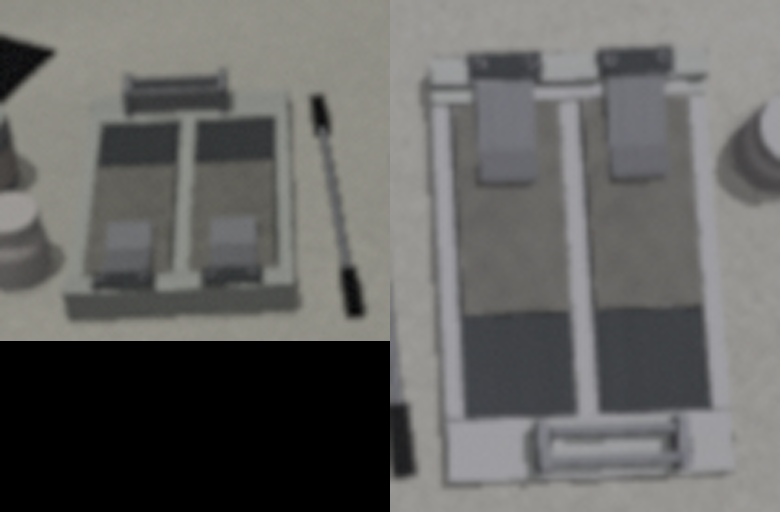

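View pics/c1z.png

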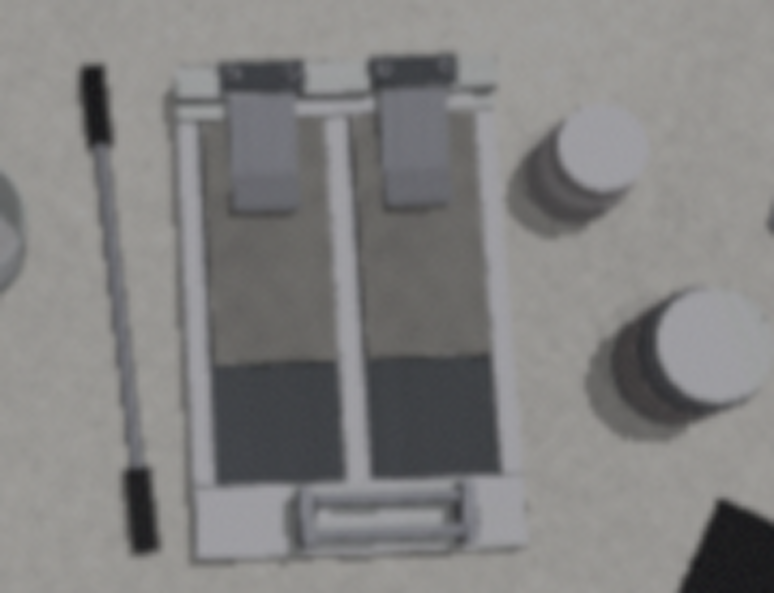

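Both panels reach the stop (front edges at zoomed y≈118 and 113), and the rear edges are at y≈363 and 357. The springs lie on top, and the applicator, wire bar, jar and tin are where they were. A quick numeric check comes before handing in.

Run:
```python
from h import *
f=lambda a:(np.array(a,float)+.5)/4.3-.5+[225,112]
print(ray('top',f([(275,363),(430,357),(275,484),(430,475)]),.022)[:,:2].round(4), 'ledge now at z .02:',ray('top',f([(275,484),(430,477)]),.02)[:,:2].round(4))
a=cv2.imread('pics/top0.png',0).astype(int);b=cv2.imread('pics/c1_top_raw.png',0).astype(int)
m=(abs(cv2.GaussianBlur(a.astype('f4'),(5,5),0)-cv2.GaussianBlur(b.astype('f4'),(5,5),0))>25).astype('u1')
n,l,s,c=cv2.connectedComponentsWithStats(m);print([x.tolist() for x in s[1:] if x[4]>15])
```

```text
[[ 0.4906 -0.0361]
 [ 0.4919 -0.1277]
 [ 0.4191 -0.0332]
 [ 0.4221 -0.1238]] ledge now at z .02: [[ 0.4193 -0.0334]
 [ 0.4211 -0.1241]]
[[0, 119, 189, 265, 30463], [329, 137, 8, 24, 151], [293, 139, 9, 25, 175], [307, 138, 7, 23, 127], [272, 140, 11, 24, 146], [312, 195, 28, 24, 568], [276, 196, 27, 25, 562], [0, 375, 31, 9, 203]]
```

```bash
python3 -c "
from station import manip
print(manip.hand_in())"
```

```text
the job is handed in; nothing more can be done
None
```

Both panels are home against their end stops and lying flat under their springs. The job was handed in at about 13.3 s, with no verdict reported.

I did the left panel first, then the right. For each one I pressed the shut fingertips on top with about 20–38 N and slid it along its channel about 62–65 mm, until the hand stalled. At the stall the push along the channel had risen to about 20–22 N with no further movement. I then lifted straight up and moved the hand clear.

- **Panel position:** the last pictures show no dark floor between either panel and its stop. The gap left behind each panel measures about 71–71.5 mm, against 72 mm expected; that is within one pixel (about 2.5 mm).
- **Springs:** both leaves lie on top of their panels.
- **Rest of the bench:** comparing before and after top views, only the panel areas changed around the bed. The arm and its shadow cover the left side of that view, so the beaker and spatula were not compared there. The hand stayed at about 0.24 m or higher wherever it passed over them.
- **Forces:** the press peaked at about 38 N through the fingertips, and no reading came near the wrist limit. No check failed or disagreed.

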